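# Hang a tool-rest bracket on a slotted upright and press it home

## Task

Hook the loose steel bracket's two claws into the two slots of the upright on the stand and let go, so that it hangs by itself on the two spring catches; only then press it straight down from above until it is fully home and both catches have snapped in over its ears. Leave the bracket there, and do not push or knock over the oil can, the flap disc, the chisel, the dial gauge, the casting or the tape roll.

Things in the scene. Friction and masses are not known exactly. Their poses are not given: they have to be found in the camera images.
- bracket: (mm) Loose dark steel L-shaped tool-rest bracket, 0.4 kg, 155 long, 44 wide, 142 high, standing on its platform. Origin: underside, mid width, at the back plate's rear face. z up; +x is the way the claws point. Back plate x -6 to 0, 36 wide, z 0 to 142. Platform x -140 to -6, 44 wide, 6 thick, its front end 15 high.
- rib_top (a point): (mm) Middle of the level top edge of the bracket's rib: 40 in front (-x) of the rear face, z 142, above the centre of mass (z 60). The rib is an upright plate 10 thick (y -5 to 5), rising from the platform; its top edge is level from x -62 to the back plate, then slopes down to the front. Grasp it across its thickness from above.
- lower_claw (a point): (mm) Tip of the bracket's lower claw (bracket x 12.5, y 0, z 4). Two equal claws 12 wide, the upper one 52 higher. Each is a tongue 10 high out of the rear face (lower z 30 to 40, upper z 82 to 92) that ends in a lip 6 thick (x 9.5 to 15.5), hanging 26 below the tongue (lower z 4 to 30, upper z 56 to 82).
- ears (a point): (mm) Point on the bracket midway between its two rounded ears (bracket x -3, y 0, z 50). The ears have radius 8, centres at y +-16, and stand 6 proud of the back plate's side edges (to y +-24). They must pass below the catch noses. Obstacles: between bracket and stand a block under a black cover (190 to 220 high) reaches forward to x 0.50 from the robot: draw back before lifting high or crossing.
- stand: (mm) Foot of the slotted upright: fixed dark plate 110x130x10 with a grey clamp block. Origin: on the bench, straight below the middle of the upright's slotted face. z up; -x is where the slotted face looks. The bracket comes from there, its x axis along the stand's. Hung, the bracket's origin is at stand x -3.5 to 0, y 0.
- cap_nominal (a point): (mm) Point fixed to the stand (x 17, z 202) where the middle of the upright's flat black end cap (36x42) would be at nominal height. The upright, a steel channel 40 wide, x 0 to 34, is clamped up to 7 mm higher or lower than nominal; that is NOT in any pose: feel for the cap's top or look. Slots and catches shift with it.
- slots_nominal (a point): (mm) Point fixed to the stand (x 0, y 0, z 139), midway between the two slots at nominal height. Face 6 thick, hollow behind. Slots 16 wide: 90 to 136 and 142 to 188 above the bench (nominal), i.e. 112 to 66 and 60 to 14 below the cap's true top. The claws go straight in with the bracket's underside 106 to 116 below the cap's true top.
- home_nominal (a point): (mm) Point fixed to the stand (z 60): the bracket's origin when home, at nominal height. Truly home is 142 below the cap's true top, tongues on the slots' lower ends and lips behind the face. From the entry height the bracket can be lowered about 11 until its ears rest on the catches, some 20 above home; its lips then hook 6 behind the face.
- catch_left (a joint): Left spring catch (stand +y): pin with ball nose, radius 6, beside the face at x -3, 81 below the cap's true top, in a housing y 30 to 57, x -12 to 6. 0 = fully out (nose tip 20.5 from the middle); grows to 0.008 m as pushed outward; spring 5 N + 0.5 N per mm. Back near 0 when the bracket is home.
- catch_right (a joint): Right spring catch (stand -y), mirror image. The bracket's weight does not push the ears past the two catches: it takes some 4 to 12 N more from above, best on the rib's top close to the back plate; pressing far out on the arm makes the claws bind.
- oil_can: Small green oil can, 62 x 72 x 123 mm, bystander; origin under its centre.
- flap_disc: Brown flap disc, 94 mm wide, 15 mm thick, lying flat, bystander; origin under its centre.
- cold_chisel: Dark cold chisel, 165 mm long, 19 mm wide, lying flat, bystander; origin under its centre.
- dial_gauge: White dial gauge, 104 x 56 x 20 mm, lying flat, bystander; origin under its centre.
- cast_boss_0: Small dark round casting, 50 x 50 x 30 mm, bystander; origin under its centre.
- tape_roll: Roll of tan tape, 96 mm wide, 25 mm high, bystander; origin under its centre.

How it is judged:
By the outcome, as a careful person would: the job done as asked, in the order asked, and still so for the second after the job is handed in, with the robot touching nothing.
It also fails if it takes over 67 s, if anything falls off the work surface, if the arm or the gripper's body presses on something with over 40 N, if the wrist force passes 120 N, or if a joint passes its speed limit or range.

## Robot

A 7-joint arm with a two-finger parallel gripper is mounted at the origin on a cart in front of the work surface, level with it; the furniture and walls round the work are solid. World frame = base frame: x ahead of the robot, y to its left, z up, the work surface at z = 0. Lengths are in m, angles in rad, forces in N, time in s.
With the tool pointing down it reaches from about 0.4 to 0.875 m from the base axis. Payload 19.3 kg.
Tool frame: the origin (TCP) lies between the finger pads; the fingertips stand 22 mm ahead of it and the grasp point (between the pads) lies 3 mm ahead of it; y points along the fingers, z is the direction in which the jaws open and shut, and the axes are right-handed (so a half turn about y gives the same grasp; the last joint's range is limited). The gripper opens to 85 mm and grips with 20 to 120 N. Pads are 22 mm wide; open, the fingers measure 114 mm over their backs; the gripper's body (76 mm by 85 mm) begins 54 mm behind the grasp point. The pads swing forward as they close: fully open they stand 13 mm farther back than shut.
Start: joints at [-0.07, 0.521, -0.036, 1.599, 0.021, 1.021, -0.113], TCP at [0.625, -0, 0.253] pointing down, gripper open.
Joint ranges: [-2.91, 2.91], [-0.3, 2.13], [-1.5, 1.42], [0.17, 2.43], [-1.26, 4.41], [0.16, 1.93], [-2.52, 2.52]. Speed limits (rad/s): [1.89, 1.89, 2.39, 2.39, 3.01, 3.01, 3.01].

## Interface

Orientations are given as a unit quaternion [x, y, z, w].
In Python, from rig import manip gives the robot as it stands. Calls block until the motion is done:
- manip.move_to(position, orientation): joint-space move of the TCP to a pose.
- manip.move_straight(position, rotation=None, velocity=0.15, f_stop=None): straight line of the TCP; rotation=None keeps the orientation; velocity is the mean speed in m/s. With f_stop (N) it stops when the force on the tool has changed by that much, and returns True; else False.
- manip.goto_joints(angles): joint-space move.
- manip.ungrasp() and manip.close(): open the fingers fully, or close them until they stop; the grip force is fixed at half the most.
- manip.dwell(seconds).
- manip.solve_ik(position, orientation): joint angles nearest the present ones, or None.
- manip.capture(name): name is "scene" or "side" or "wrist"; returns a dict with "frame" (480x640x3 uint8, red, green, blue), "K" (3x3 intrinsics, pixels), "extrinsics" (4x4, takes a point from camera to world coordinates); the wrist camera has in their place "T_tool_cam" (4x4, takes a point from camera to tool coordinates, whose origin is the TCP and whose axes are the tool frame's). Camera axes: x right, y down, z forward; pixel columns grow to the right and rows downward; lengths in m; the calibration is good to about 2 mm. A picture is of the moment at which its call begins: read the wrist's pose just before it. There is no depth.
A pose or a line that the arm cannot do raises manip.IKError and nothing moves.
- manip.hand_in(): hands the job in, once; it reports no verdict.
Readings, each from a call of its own:
- manip.get_t(): time.
- manip.get_q(): joint angles.
- manip.get_joint_vel(): joint speeds.
- manip.get_effort(): joint torques, N m.
- manip.get_tool_pos(): TCP position.
- manip.get_tool_rot(): TCP orientation.
- manip.get_ft_force(): force on the tool from outside, world axes, zero at the start.
- manip.get_ft_torque(): the same for the moment, N m.
- manip.get_opening(): opening from 0.0 (shut) to 1.0 (fully open).
Only numpy, scipy, OpenCV 4.12 (cv2) and the standard library are available. Lean on these libraries where they do the work, as an engineer would, in place of code of your own. Each camera call takes 0.05 s, during which the arm holds its last target. There are 200 camera calls.

## Working session

There is one attempt and no reset: what is moved stays moved. The work goes in short steps, each a Python script; the robot and the scene stay as the last script left them, time stands still between calls to the robot, and variables do not carry over. Pictures are saved under pics/ and viewed, about 8 in all and at most 12, crops included, and the job is handed in when it is done.

```bash
ls; mkdir -p pics
cat > h.py <<'E'
import numpy as np, cv2
from rig import manip
from scipy.spatial.transform import Rotation as R
def snap(name,fn):
    T0=None
    if name=="wrist":
        T0=np.eye(4);T0[:3,3]=manip.get_tool_pos();T0[:3,:3]=R.from_quat(manip.get_tool_rot()).as_matrix()
    c=manip.capture(name)
    E=T0@np.array(c["T_tool_cam"]) if name=="wrist" else np.array(c["extrinsics"])
    cv2.imwrite(f"pics/{fn}.png",c["frame"][:,:,::-1]); np.savez(f"pics/{fn}.npz",K=c["K"],E=E)
def ray(fn,uv):
    d=np.load(f"pics/{fn}.npz");v=np.linalg.inv(d["K"])@[uv[0],uv[1],1];return d["E"][:3,3],d["E"][:3,:3]@v/np.linalg.norm(v)
def onz(fn,uv,z):
    o,v=ray(fn,uv);return o+v*(z-o[2])/v[2]
def tri(obs):
    A=np.zeros((3,3));b=np.zeros(3);rs=[ray(*o) for o in obs]
    for o,v in rs: P=np.eye(3)-np.outer(v,v);A+=P;b+=P@o
    x=np.linalg.solve(A,b);return x,[np.linalg.norm(np.cross(x-o,v)) for o,v in rs]
def proj(fn,X):
    d=np.load(f"pics/{fn}.npz");p=np.linalg.inv(d["E"])@np.append(X,1);q=d["K"]@p[:3];return q[:2]/q[2]
E
python3 - <<'E'
from h import *
for n in ("scene","side","wrist"): snap(n,n+"0"); d=np.load(f"pics/{n}0.npz"); print(n,d["K"].tolist(),d["E"].round(3).tolist())
print(manip.get_tool_rot(),manip.get_t())
E
```

```text
pics
scene [[541.5891206488603, 0.0, 319.6044928247335], [0.0, 541.5891206488603, 239.50425106598684], [0.0, 0.0, 1.0]] [[0.605, -0.605, 0.517, -0.167], [-0.796, -0.467, 0.385, -0.563], [0.008, -0.644, -0.765, 1.172], [0.0, 0.0, 0.0, 1.0]]
side [[487.9524388885723, 0.0, 323.57109470522016], [0.0, 487.9524388885723, 242.17536025580725], [0.0, 0.0, 1.0]] [[-0.05, 0.847, -0.53, 1.042], [0.999, 0.038, -0.034, 0.004], [-0.009, -0.531, -0.848, 0.937], [0.0, 0.0, 0.0, 1.0]]
wrist [[366.6277594521607, 0.0, 322.9192933873544], [0.0, 366.6277594521607, 238.9475499185188], [0.0, 0.0, 1.0]] [[1.0, -0.001, -0.0, 0.624], [-0.0, -0.953, -0.303, 0.078], [0.0, 0.303, -0.953, 0.373], [0.0, 0.0, 0.0, 1.0]]
[ 0.50008109 -0.50007234  0.49995025 -0.49989629] 0.15
```

View pics/scene0.png

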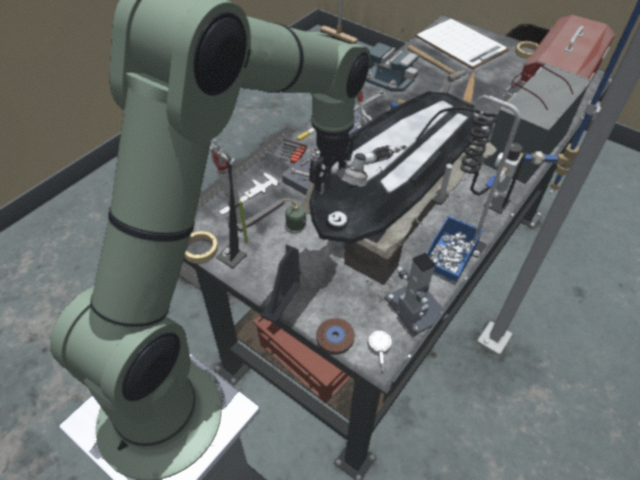

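View pics/side0.png

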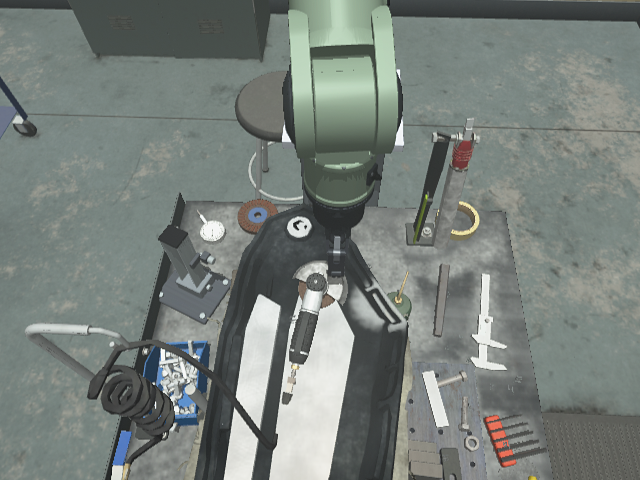

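The scene view shows the bracket (about 285,280) edge-on near the table's front edge and the stand (about 415,295) to the right; flap disc (336,334) and dial gauge (380,343) lie near it. In the side view the stand is at (195,275), and the arm hides the bracket.

Run:
```python
from h import *
for uv in [(268,314),(296,290),(336,334),(380,343),(415,310),(297,222),(233,260),(201,246)]: print("scene",uv,onz("scene0",uv,0).round(3))
for uv in [(195,300),(161,294),(195,322),(228,291),(258,216),(211,230),(420,240),(463,220),(442,300)]: print("side",uv,onz("side0",uv,0).round(3))
a=cv2.imread("pics/scene0.png")[225:385,230:470];b=cv2.imread("pics/side0.png")[205:335,130:270]
cv2.imwrite("pics/c1.png",np.vstack([cv2.resize(a,(800,533),interpolation=cv2.INTER_CUBIC)]))
```

```text
scene (268, 314) [ 0.349 -0.019  0.   ]
scene (296, 290) [ 0.449 -0.029  0.   ]
scene (336, 334) [ 0.407 -0.19   0.   ]
scene (380, 343) [ 0.452 -0.29   0.   ]
scene (415, 310) [ 0.587 -0.309  0.   ]
scene (297, 222) [0.638 0.119 0.   ]
scene (233, 260) [0.422 0.17  0.   ]
scene (201, 246) [0.404 0.275 0.   ]
side (195, 300) [ 0.612 -0.298  0.   ]
side (161, 294) [ 0.602 -0.373  0.   ]
side (195, 322) [ 0.662 -0.288  0.   ]
side (228, 291) [ 0.588 -0.231  0.   ]
side (258, 216) [ 0.39  -0.191  0.   ]
side (211, 230) [ 0.434 -0.295  0.   ]
side (420, 240) [0.44  0.185 0.   ]
side (463, 220) [ 0.381  0.287 -0.   ]
side (442, 300) [0.588 0.223 0.   ]
```

View pics/c1.png

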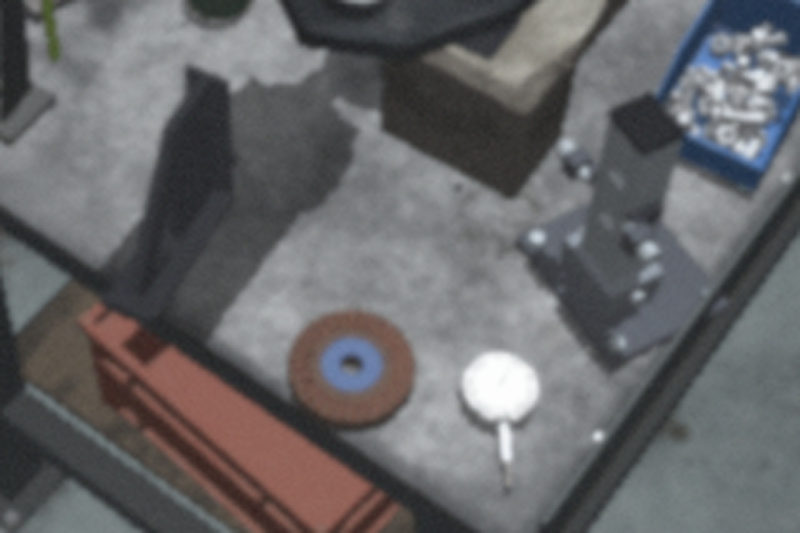

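Bracket lies roughly along +x at (0.36–0.5, −0.02), its sloped front toward the robot; stand's upright cap is at crop (648,123). Now closer wrist views.

Run:
```python
from h import *
q=manip.get_tool_rot();print(R.from_quat(q).as_matrix().round(2).tolist())
manip.move_straight([0.47,0.0,0.30],velocity=0.25)
snap("wrist","w1")
manip.move_straight([0.47,-0.06,0.30],velocity=0.25)
snap("wrist","w2")
manip.move_straight([0.47,-0.27,0.34],velocity=0.3)
snap("wrist","w3")
manip.move_straight([0.53,-0.36,0.34],velocity=0.3)
snap("wrist","w4")
snap("side","s1"); snap("scene","sc1")
print(manip.get_t(),manip.get_q())
f=lambda n:cv2.resize(cv2.imread(f"pics/{n}.png"),(400,300),interpolation=cv2.INTER_AREA)
cv2.imwrite("pics/m1.png",np.vstack([np.hstack([f("w1"),f("w2")]),np.hstack([f("w3"),f("w4")])]))
```

```text
[[-0.0, -0.0, 1.0], [-1.0, -0.0, -0.0], [0.0, -1.0, -0.0]]
3.0167 [ 0.41796421  0.47807414  0.12946908  1.45292967 -0.06390583  1.21463549
  0.55678834]
```

View pics/m1.png

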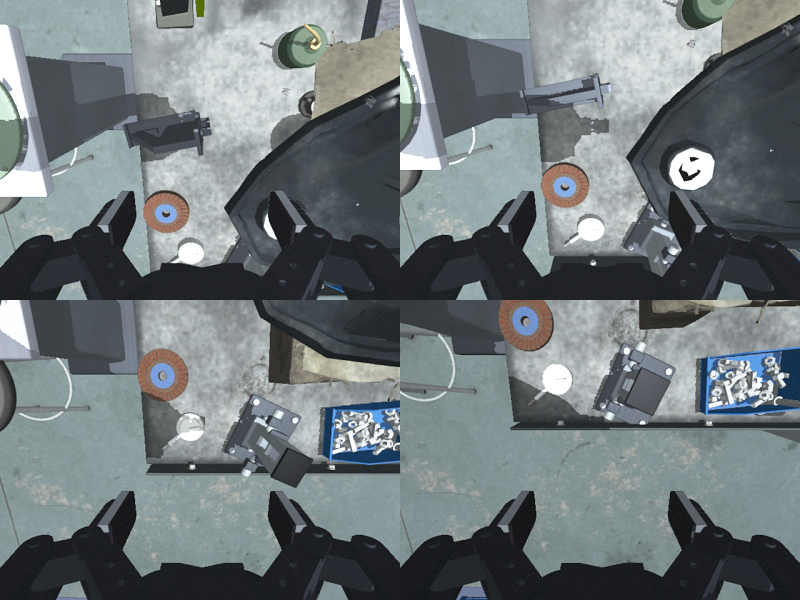

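Wrist views: bracket at (165,132) in w1, (565,95→165,95) in w2; stand at (265,440) in w3 and (635,380) in w4, yawed about −25°. The cap is visible. Enlarging for precise pixels.

Run:
```python
from h import *
def crop(n,x0,y0,w=160,h=120,s=2.5):
    a=cv2.resize(cv2.imread(f"pics/{n}.png")[y0:y0+h,x0:x0+w],None,fx=s,fy=s,interpolation=cv2.INTER_CUBIC)
    for i in range(0,w,20):cv2.putText(a,str(x0+i),(int(i*s),8),0,.3,(0,255,255));cv2.line(a,(int(i*s),0),(int(i*s),int(h*s)),(0,200,200),1) if 0 else cv2.line(a,(int(i*s),10),(int(i*s),16),(0,255,255))
    for i in range(0,h,20):cv2.putText(a,str(y0+i),(0,int(i*s)+4),0,.3,(0,255,0));cv2.line(a,(20,int(i*s)),(26,int(i*s)),(0,255,0))
    return a
cv2.imwrite("pics/m2.png",np.vstack([np.hstack([crop("w1",190,160),crop("w2",190,95)]),np.hstack([crop("w3",345,150+ -5,160,160)[:300] if 0 else crop("w3",345,185),crop("w4",305,95)])]))
```

```text
(no output)
```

View pics/m2.png

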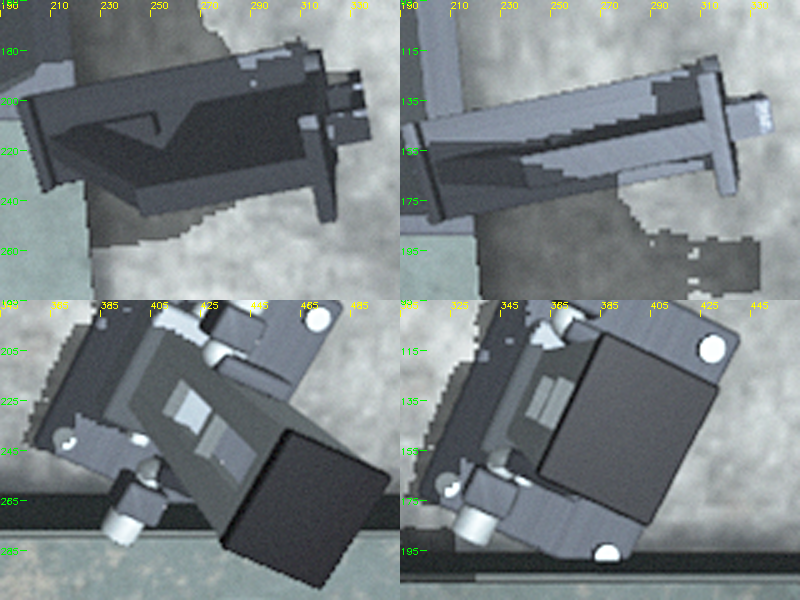

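The bracket's back-plate top strip is at crop (320,112)–(337,221) in w1 and (718,72)–(738,190) in w2; cap corners are clear in w3 (288,430),(390,480),(320,588),(222,547) and w4 (605,333),(718,388),(650,524),(537,472).

Run:
```python
from h import *
P=lambda x,y,X,Y:(x+X/2.5,y+Y/2.5)
L=tri([("w1",P(190,160,320,112)),("w2",P(190,95,318,72))]);Rr=tri([("w1",P(190,160,337,221)),("w2",P(190,95,338,190))])
print("L",L,"R",Rr,np.linalg.norm(L[0]-Rr[0]))
# fixed-z version
for n,a,b in (("w1",P(190,160,320,112),P(190,160,337,221)),("w2",P(190,95,318,72),P(190,95,338,190))):
    l,r=onz(n,a,.142),onz(n,b,.142);d=l-r;print(n,((l+r)/2).round(4),np.linalg.norm(d),np.degrees(np.arctan2(-d[0],d[1])))
c3=[P(345,185,*c) for c in ((288,130),(390,180),(320,288),(222,247))];c4=[P(305,95,*c) for c in ((205,33),(318,88),(250,224),(137,172))]
def sub(n,c):
    g=cv2.imread(f"pics/{n}.png",0);return cv2.cornerSubPix(g,np.float32(c).reshape(-1,1,2),(4,4),(-1,-1),(3,50,.01)).reshape(-1,2)
for A,B in ((c3,c4),(sub("w3",c3),sub("w4",c4))):
    X=np.array([tri([("w3",a),("w4",b)])[0] for a,b in zip(A,B)]);c=X.mean(0)
    print(X.round(4).tolist(),c.round(4),[np.linalg.norm(X[i]-X[i-1]).round(4) for i in range(4)])
    for d in (X[1]-X[0],X[2]-X[3]): print("x yaw",np.degrees(np.arctan2(d[1],d[0])))
    for d in (X[0]-X[3],X[1]-X[2]): print("y yaw",np.degrees(np.arctan2(-d[0],d[1])))
```

```text
L (array([0.46512152, 0.01648988, 0.13681492]), [np.float64(0.0002485528861320362), np.float64(0.00024855288613194785)]) R (array([ 0.4707118 , -0.01685938,  0.14545167]), [np.float64(7.63496189003297e-06), np.float64(7.634961889940979e-06)]) 0.03490011432929361
w1 [ 4.681e-01 -2.000e-04  1.420e-01] 0.03607432704542194 8.452402853396316
w2 [ 4.678e-01 -4.000e-04  1.420e-01] 0.034286299382986135 9.68342883517036
[[0.5718, -0.2716, 0.1983], [0.602, -0.2857, 0.2034], [0.5868, -0.3227, 0.2008], [0.5543, -0.308, 0.2023]] [ 0.5787 -0.297   0.2012] [np.float64(0.0406), np.float64(0.0337), np.float64(0.0401), np.float64(0.0357)]
x yaw -24.922562791408453
x yaw -24.23774738657775
y yaw -25.711918976205645
y yaw -22.358940605951382
[[0.5713, -0.2706, 0.1982], [0.6037, -0.2854, 0.1997], [0.5863, -0.3232, 0.2008], [0.5542, -0.3081, 0.2024]] [ 0.5789 -0.2968  0.2002] [np.float64(0.0414), np.float64(0.0356), np.float64(0.0416), np.float64(0.0355)]
x yaw -24.58568736929681
x yaw -25.265123089620545
y yaw -24.51002570127747
y yaw -24.70182429297521
```

Checks hold: cap 35.5×41.5 mm, top ≈ 0.200 (nominal 0.202±7), stand yaw −24.7°; bracket top edge ≈ 0.141, width ≈ 35, yaw ≈ 9.3°. Feel the cap, then pick.

```bash
cat >> h.py <<'E'
def quat(yaw): # tool y down, tool x at yaw (deg)
    c,s=np.cos(np.radians(yaw)),np.sin(np.radians(yaw))
    x=np.array([c,s,0]);y=np.array([0,0,-1.]);return R.from_matrix(np.array([x,y,np.cross(x,y)]).T).as_quat()
SY=-24.7; CAP=np.array([0.5789,-0.2968]); BY=9.3; BO=np.array([0.468,-0.0003])
ux=lambda yaw:np.array([np.cos(np.radians(yaw)),np.sin(np.radians(yaw))])
uy=lambda yaw:np.array([-np.sin(np.radians(yaw)),np.cos(np.radians(yaw))])
E
python3 - <<'E'
from h import *
manip.close()
manip.move_to([*(CAP-.0*ux(SY)),0.26],quat(SY))
print(manip.get_opening(),manip.get_ft_force())
print(manip.move_straight([*CAP,0.19],velocity=0.03,f_stop=5), manip.get_tool_pos(), manip.get_ft_force())
p=manip.get_tool_pos();manip.move_straight([p[0],p[1],0.30],velocity=.2)
manip.move_straight([*(CAP-.13*ux(SY)),0.30],velocity=.25); snap("wrist","w5")
manip.ungrasp()
g=BO-.04*ux(BY)
manip.move_to([*g,0.30],quat(BY)); snap("wrist","w6")
print(manip.get_tool_pos(),manip.get_q(),manip.get_t())
f=lambda n:cv2.resize(cv2.imread(f"pics/{n}.png"),(400,300),interpolation=cv2.INTER_AREA)
u,v=500,0
cv2.imwrite("pics/m3.png",np.hstack([f("w5"),f("w6")]))
E
```

```text
0.00020158425682668442 [-1.41351874  1.09268156 -3.04086339]
True [ 0.57893208 -0.29678894  0.2245443 ] [-3.8639417   1.51372629 10.21591578]
[ 0.42887182 -0.00785219  0.29996506] [ 0.24469732  0.1678946  -0.4112539   2.008668    0.0806911   0.98031774
  1.52415573] 8.975
```

View pics/m3.png

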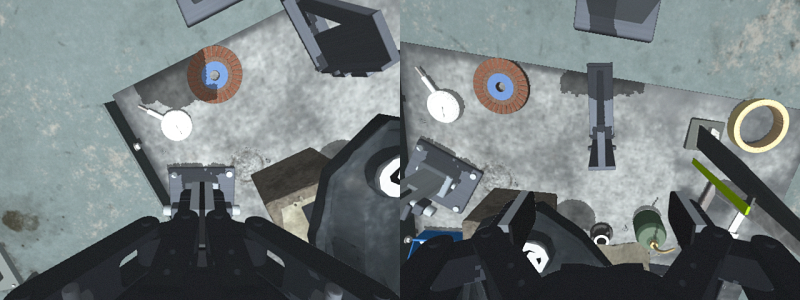

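Cap felt at z = 0.2245−0.022 = 0.2025 (vision 0.200, agree). w6 shows the bracket centred (u≈320 full-res) and aligned under the gripper. Grasp, draw back, go to the pre-approach and look.

Run:
```python
from h import *
g=BO-.04*ux(BY)
manip.move_straight([*g,0.133],velocity=.12,f_stop=15); print(manip.get_tool_pos())
manip.close(); print("open",manip.get_opening(),manip.get_tool_pos(),manip.get_ft_force())
z0=manip.get_tool_pos()[2]; print("z0",z0)
manip.move_straight([*g,z0+.03],velocity=.1); print(manip.get_ft_force(),manip.get_opening())
h=z0+.2025-.111
manip.move_straight([.408,-.01,z0+.03],velocity=.1)
manip.move_straight([.408,-.01,h],velocity=.12)
manip.move_straight([.405,-.15,h],quat(SY),velocity=.12)
O=CAP-.017*ux(SY)
pre=O-(.04+.032)*ux(SY)
manip.move_straight([*pre,h],quat(SY),velocity=.12)
print(O,pre,manip.get_tool_pos(),manip.get_opening(),manip.get_t())
for n in("wrist","side","scene"): snap(n,n+"7")
def crop(n,x0,y0,w,h,s):return cv2.resize(cv2.imread(f"pics/{n}.png")[y0:y0+h,x0:x0+w],None,fx=s,fy=s,interpolation=cv2.INTER_CUBIC)
cv2.imwrite("pics/m4.png",np.vstack([np.hstack([crop("side7",130,195,160,120,2.5),crop("scene7",350,215,160,120,2.5)]),np.hstack([crop("wrist7",160,120,320,240,1.25),np.zeros((300,400,3),np.uint8)])]))
```

```text
[ 0.42876404 -0.0067956   0.13342265]
open 0.1081474828480358 [ 0.42847142 -0.00681035  0.1329545 ] [-0.23585424 -0.79506496 -3.32262207]
z0 0.132954497877173
[-0.3533547   0.67546922 -6.950657  ] 0.10636469036418891
[ 0.56345536 -0.28969626] [ 0.49804277 -0.25960983] [ 0.49781379 -0.25917106  0.22449768] 0.10388034519504454 15.325
```

View pics/m4.png

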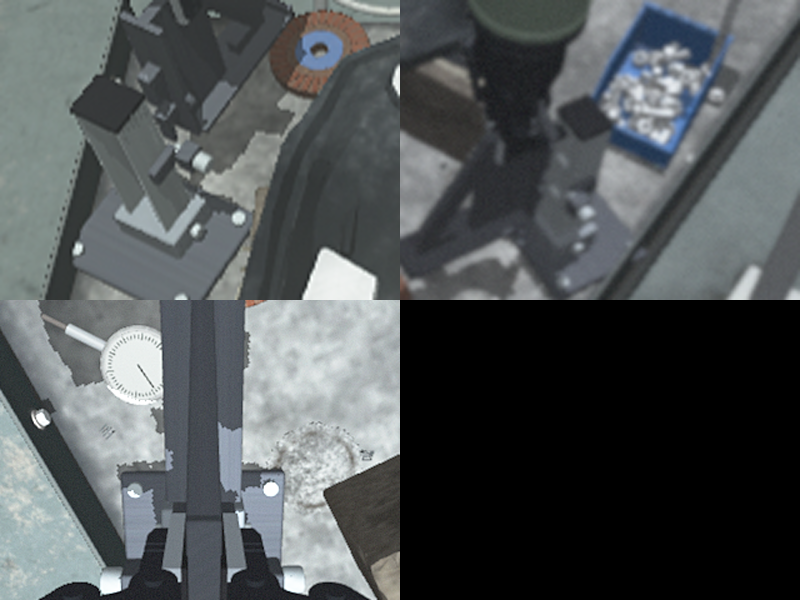

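Wrist view: the rib/platform middle (crop x≈203.5) sits on the stand plate's middle (bolts 134/271 → 202.5), so aligned laterally within 1 mm; side and scene views agree. Insert with force guard: a miss would stop ~16 mm early.

Run:
```python
from h import *
O=CAP-.017*ux(SY); p=manip.get_tool_pos(); h=p[2]
tr=lambda:((manip.get_tool_pos()[:2]-O)@ux(SY)+.04, (manip.get_tool_pos()[:2]-O)@uy(SY), manip.get_tool_pos()[2])
print("start",tr(),manip.get_ft_force())
t=O-(.04-.003)*ux(SY)
hit=manip.move_straight([*t,.2245],velocity=.03,f_stop=8)
print(hit,tr(),manip.get_ft_force(),manip.get_opening(),manip.get_t())
snap("side","s8");snap("scene","sc8")
```

```text
start (np.float64(-0.03224594360009397), np.float64(0.00021907399640778286), np.float64(0.22461842672688462)) [-0.37657706  0.09529568 -7.04456857]
True (np.float64(-0.0003953810518546527), np.float64(-4.0362575058234054e-05), np.float64(0.2236208728416662)) [-0.53782319 -0.03403229 -7.10346274] 0.10310916195120644 16.4667
```

Inserted to full depth (x ≈ −0.4 mm). Back off 1.5 mm and lower onto the catches.

Run:
```python
from h import *
O=CAP-.017*ux(SY)
tr=lambda:((manip.get_tool_pos()[:2]-O)@ux(SY)+.04, (manip.get_tool_pos()[:2]-O)@uy(SY), manip.get_tool_pos()[2])
t=O-(.04+.0017)*ux(SY)
manip.move_straight([*t,.2240],velocity=.03)
print(tr(),manip.get_ft_force())
hit=manip.move_straight([*t,.2080],velocity=.02,f_stop=4)
print(hit,tr(),manip.get_ft_force(),manip.get_opening(),manip.get_t())
snap("side","s9");snap("scene","sc9")
def crop(n,x0,y0,w,h,s):return cv2.resize(cv2.imread(f"pics/{n}.png")[y0:y0+h,x0:x0+w],None,fx=s,fy=s,interpolation=cv2.INTER_CUBIC)
cv2.imwrite("pics/m5.png",np.hstack([crop("s9",130,195,160,120,2.5),crop("sc9",350,215,160,120,2.5)]))
```

```text
(np.float64(-0.0017732887802524647), np.float64(-2.1960282040631857e-05), np.float64(0.223993369931019)) [-8.28273319e-01 -6.06764930e-03 -6.65180177e+00]
True (np.float64(-0.0018836300761511035), np.float64(-0.0002626085040503927), np.float64(0.2123537808588643)) [-0.15527562 -1.37092104 -1.69753724] 0.10916309764092484 17.3917
```

View pics/m5.png

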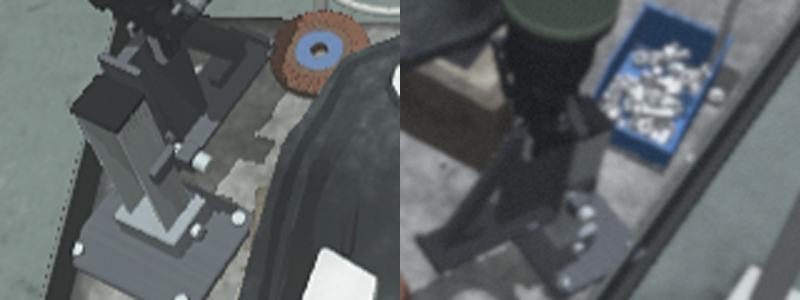

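The bracket is against the upright and its weight went onto the catches at underside 123 mm below the cap (expected ~122). Release, rise and look.

Run:
```python
from h import *
O=CAP-.017*ux(SY)
manip.ungrasp(); p=manip.get_tool_pos(); print(p,manip.get_opening(),manip.get_ft_force())
manip.move_straight([p[0],p[1],.30],velocity=.08)
manip.dwell(.5)
w=O-.15*ux(SY)
manip.move_straight([*w,.33],velocity=.2)
for n in("wrist","side","scene"): snap(n,n+"10")
print(manip.get_tool_pos(),manip.get_t())
def crop(n,x0,y0,w,h,s):return cv2.resize(cv2.imread(f"pics/{n}.png")[y0:y0+h,x0:x0+w],None,fx=s,fy=s,interpolation=cv2.INTER_CUBIC)
cv2.imwrite("pics/m6.png",np.vstack([np.hstack([crop("side10",130,195,160,120,2.5),crop("scene10",350,215,160,120,2.5)]),np.hstack([crop("wrist10",200,200,240,180,400/240),crop("wrist10",0,0,640,480,.625)])]))
```

```text
[ 0.52497901 -0.27217308  0.21232396] 1.0032147050634457 [-0.07923865  0.40966253 -2.65474115]
[ 0.42774164 -0.22718965  0.32944582] 20.825
```

View pics/m6.png

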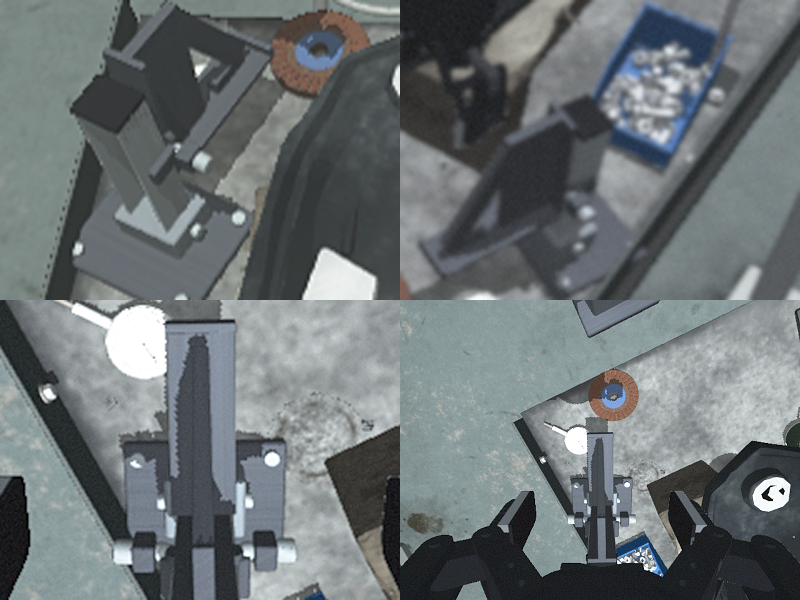

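It hangs on its own: back plate is flush on the upright, standing ~19 mm above the cap, level, between both catch pins. Now press.

Run:
```python
from h import *
O=CAP-.017*ux(SY); t=O-.019*ux(SY)
manip.move_straight([*t,.33],velocity=.2)
manip.close(); manip.dwell(.2)
manip.move_straight([*t,.258],velocity=.1)
print(manip.get_opening(),manip.get_ft_force())
print(manip.move_straight([*t,.235],velocity=.02,f_stop=3),manip.get_tool_pos(),manip.get_ft_force())
print(manip.move_straight([*t,.216],velocity=.02,f_stop=25),manip.get_tool_pos(),manip.get_ft_force(),manip.get_t())
```

```text
0.0033176162319439916 [-1.08389841 -0.51870864 -2.4822981 ]
True [ 0.54608347 -0.28166574  0.24262157] [-0.28936307  0.65855643 -1.0810205 ]
True [ 0.54615871 -0.28178305  0.22362982] [-4.06924931  0.90504731  9.79163307] 25.175
```

Contact at tip z 0.2206, bottomed hard at 0.2016 (home expected 0.2025; 19 mm travel). Retract and verify.

Run:
```python
from h import *
O=CAP-.017*ux(SY); p=manip.get_tool_pos()
manip.move_straight([p[0],p[1],.31],velocity=.1)
manip.move_straight([*(O-.15*ux(SY)),.33],velocity=.2)
manip.dwell(.3)
for n in("wrist","side","scene"): snap(n,n+"11")
print(manip.get_t(),manip.get_ft_force())
def crop(n,x0,y0,w,h,s):return cv2.resize(cv2.imread(f"pics/{n}.png")[y0:y0+h,x0:x0+w],None,fx=s,fy=s,interpolation=cv2.INTER_CUBIC)
cv2.imwrite("pics/m7.png",np.vstack([np.hstack([crop("side11",130,195,160,120,2.5),crop("scene11",350,215,160,120,2.5)]),np.hstack([crop("wrist11",200,200,240,180,400/240),crop("side11",0,0,640,480,.625)])]))
```

```text
27.45 [-0.5382873   0.42014538 -2.11950223]
```

View pics/m7.png

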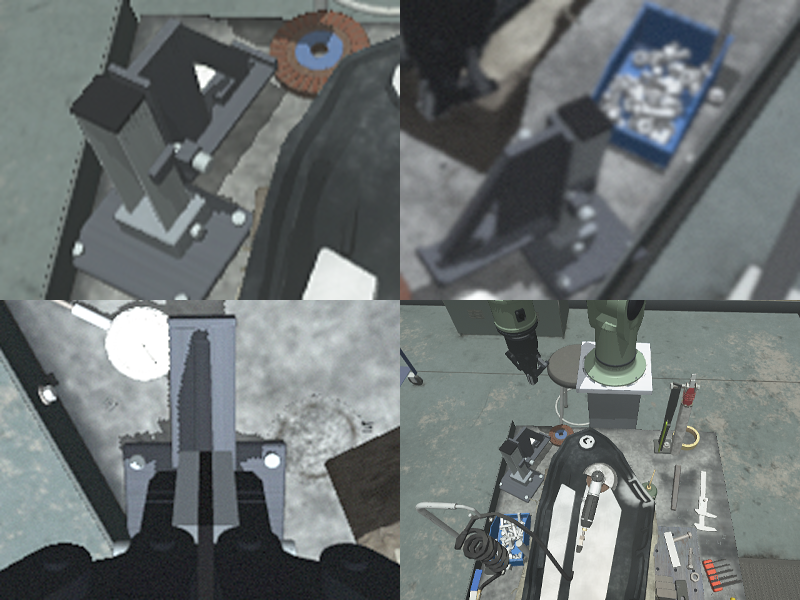

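The back-plate top is now level with the cap (side view crop ~(120,85)), and the bystanders are where they were. A quick light touch to confirm that it stayed home, then retreat and hand in.

Run:
```python
from h import *
O=CAP-.017*ux(SY); t=O-.019*ux(SY)
manip.move_straight([*t,.31],velocity=.2)
manip.move_straight([*t,.238],velocity=.1); manip.dwell(.2)
print(manip.move_straight([*t,.216],velocity=.015,f_stop=4),manip.get_tool_pos(),manip.get_ft_force())
print(manip.move_straight([*t,.216],velocity=.015,f_stop=25),manip.get_tool_pos(),manip.get_ft_force())
manip.move_straight([*t,.31],velocity=.1)
manip.move_straight([*(O-.12*ux(SY)),.34],velocity=.2); manip.dwell(.3)
print(manip.get_t()); manip.hand_in()
```

```text
True [ 0.54624165 -0.28176888  0.2237239 ] [-1.64938964  0.47113762  4.89447487]
True [ 0.54637113 -0.28183413  0.22365494] [-3.57661203  1.97841863  9.34783815]
32.5417
the job is handed in; nothing more can be done
```

The bracket is home on the stand and the job is handed in at about 32.5 s of the 67 s allowed.

- **Cap height:** I felt the upright's cap top at 0.2025 m. The camera gave 0.200 m, which agrees.
- **Hanging:** I gripped the rib, hooked both claws into the slots and lowered the bracket 11 mm onto the catches. After I let go, it hung by itself, with its underside about 123 mm below the cap (about 122 mm expected).
- **Pressing home:** I pressed on the rib near the back plate. The bracket went down 19 mm to a hard stop at a top height of 0.2016 m.
- **Last checks:** A light touch afterwards found the top still at 0.2017 m, and a firmer press moved it less than 0.1 mm. That is about 1 mm below the felt cap height, which is within the error of feeling for it. In the last pictures the bracket's top looks level with the cap and the bystanders in view look undisturbed.
- **Not seen directly:** I did not see the catch noses over the ears. I infer that they snapped in from the full travel and the hard stop at the home height.

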